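# Lay out the topping kit and the greasing kit at a waffle stall

### The arm

A 6-joint arm with a two-finger parallel gripper is mounted at the origin on the work surface. World frame = base frame: x ahead of the robot, y to its left, z up, the work surface at z = 0. Lengths are in m, angles in rad, forces in N, time in s.
With the tool pointing down it reaches from about 0.275 to 0.825 m from the base axis. Payload 5.2 kg.
Tool frame: the origin (TCP) lies on the centre line of the jaws, within the pads' length; the fingertips stand 11 mm ahead of it and the grasp point (between the pads) lies 8 mm behind it; z points along the fingers, y is the direction in which the jaws open and shut (so a half turn about z gives the same grasp; the last joint's range is limited). The gripper opens to 93 mm and grips with 3 to 60 N. Pads are 15 mm wide; open, the fingers measure 128 mm over their backs; the gripper's body (75 mm by 188 mm) begins 65 mm behind the grasp point.
Start: joints at [1.129, 0.259, 1.535, -0, 1.348, -0.203], TCP at [0.13, 0.534, 0.23] pointing down, gripper open.
Joint ranges: [-3.14, 3.14], [-0.91, 2.08], [0.19, 2.58], [-1.22, 4.36], [0.22, 2.71], [-3.12, 3.12]. Speed limits (rad/s): [2.57, 2.57, 3.14, 3.14, 3.14, 3.14].

### API

Orientations are given as a rotation vector (axis times angle).
In Python, from workcell import get_state, camera, close_job gives the robot as it stands.
- The arm moves only by the shell command python3 -m pendant 'ROWS' [OPENING] [FORCE]. ROWS is text: rows parted by semicolons, each of 4 numbers parted by spaces: the shift along the world's x, y, z in mm, then the turn about the world's z in rad. A call has exactly 8 rows; each row is the pose to reach, as a shift and turn from the pose commanded when the call began; what a row does not reach only later rows make up. A row lasts 1/12 s, in which the tool goes at most 41.7 mm and 7.16 degrees, less where a joint would pass 70% of its speed; a pose out of reach is approached as far as the arm can. A call with a gripper value outside its range is refused whole. OPENING is the finger opening in mm, from 0 to 93, set as the call begins (- or left out, the last holds). The fingers move at their own pace and stop on an object; FORCE is the grip in N (left out, the last holds). Time passes only in rows, so rows that repeat a pose let the fingers close, or fill a call up. It gives the time, the measured TCP pose, the force and the opening at its end, in the units of the state.
- get_state(): the state, without advancing time (a new reading comes with each control period).
- camera(name): name is "scene" or "top" or "wrist"; returns a dict with "image" (400x640x3 uint8, blue, green, red), "K" (3x3 intrinsics, pixels), "dist" ([k1, k2, p1, p2, k3] as OpenCV has them; the pictures are not rectified), "xyz" and "orientation" of the camera in the world; the wrist camera has in their place "hand_eye" (4x4, takes a point from camera to tool coordinates, whose origin is the TCP and whose axes are the flange's). Camera axes: x right, y up, looking along -z (the intrinsics and any distortion apply to the point x, -y, -z); pixel columns grow to the right and rows downward; lengths in m; the calibration is good to about 2 mm. A picture is of the moment at which its call begins: read the wrist's pose just before it. There is no depth.
- close_job(): hands the job in, once; it reports no verdict.
The state is a dict: "t": time; "joint_positions": joint angles; "qd": joint speeds; "joint_efforts": joint torques, N m; "ee_pos": TCP position; "orientation": TCP orientation; "contact_force": force on the tool from outside, world axes, zero at the start; "ft_torque": the same for the moment, N m; "finger_gap": opening from 0.0 (shut) to 1.0 (fully open).
Only numpy, scipy, OpenCV 4.12 (cv2) and the standard library are available. Lean on these libraries where they do the work, as an engineer would, in place of code of your own. Each camera call takes 0.05 s, during which the arm holds its last target. There are 200 camera calls.

### The job

Make up the two kits for the waffle irons. The topping kit, on the blue tray, is the two little saucepans: the small one nested right down inside the large one, with the handles on the same side but fanned about 45 degrees apart so that each can be taken on its own. The greasing kit, on the yellow tray, is the white oil pot, standing upright, and beside it the oil brush with the pale wooden handle and the wooden spatula, both lying flat on the tray floor; leave the red pot and the steel shaker where they are.

Things in the scene. Friction and masses are not known exactly. Their poses are not given: they have to be found in the camera images.
- blue_tray: Blue plastic tray, fixed, 240 mm long (its x axis) x 180 mm wide (its y axis), rim 20 mm high all round, 6 mm walls, flat floor 6 mm above the counter. Origin: centre of its underside, on the counter; z up.
- yellow_tray: Yellow plastic tray, fixed, same size and axes as the blue tray: 240 mm (x) x 180 mm (y), rim 20 mm high, 6 mm walls, floor 6 mm above the counter. Origin: centre of its underside, on the counter; z up.
- large_pan_handle (a point): (mm) Large steel saucepan, 200 g: bowl 96 across, 90 inside, 44 high, base 6 thick. Black handle, a bar 14 wide, 9 thick, rising at 12 degrees outwards, its end 141 from the bowl's axis. Point: middle of the grip, to be pinched from above, 84 from the bowl's axis, 44 above the pan's underside. x: level, along the handle away from the bowl (axis 84 off along -x); z up.
- small_pan_handle (a point): (mm) Small steel saucepan, 130 g: bowl 68 across, 54 high, base 6 thick. Black handle, a bar 14 wide, 9 thick, rising at 12 degrees outwards, its end 127 from the bowl's axis; clears the large pan's rim when nested. Point: middle of the grip, 70 from the bowl's axis, 55 above the pan's underside. x: level, along the handle away from the bowl (axis 70 off along -x); z up.
- oil_pot_mid (a point): White open oil pot, loose, empty, straight sided, 56 mm across and 66 mm high, about 140 g. This point: on its axis, half-way up (33 mm). z up.
- oil_brush_mid (a point): Flat oil brush, pale wooden handle, steel ferrule, cream bristles, lying flat, 185 mm long, 60 g. Point: in the handle 13 mm short of the ferrule, 8 mm above the underside; handle there 20 mm wide, 12 mm thick. x: along the brush to the bristles (end 90 mm off; the handle's end 95 mm the other way); z up. Ferrule 36 mm wide, 16 mm thick.
- spatula_mid (a point): Wooden spatula of mid-brown wood, loose, lying flat, 200 mm long, about 50 g. This point: the middle of its length, 5.5 mm above its underside; there it is 20 mm wide and 11 mm thick. x points along it to the blade (36 mm wide, 7 mm thick), z up.
- red_pot_mid (a point): Red open pot of the oil pot's size (56 mm across, 66 mm high), loose; not wanted, stays where it is. This point: on its axis, half-way up. z up.
- shaker_mid (a point): Steel sugar shaker with a domed perforated top, 60 mm across, 102 mm high, loose; not wanted, stays where it is. This point: on its axis, 50 mm up. z up.
Mind the look-alikes: they are no part of the job. Of the things that look like the part that bears oil_pot_mid, take the one that is farthest to the robot's left at the start.

How it is judged:
By the outcome, as a careful person would: the job done as asked, in the order asked, and still so for the second after the job is handed in, with the robot touching nothing.
It also fails if it takes over 138 s, if anything falls off the work surface, if the arm or the gripper's body presses on something with over 40 N, if the wrist force passes 120 N, or if a joint passes its speed limit or range.

## Working session

There is one attempt and no reset: what is moved stays moved. The work goes in short steps, Python scripts to look and compute and a shell command to move; the robot and the scene stay as the last step left them, time stands still between calls to the robot, and variables do not carry over. Pictures are saved under pics/ and viewed, about 12 in all and at most 16, crops included, and the job is handed in when it is done.

```bash
mkdir -p pics
cat > h.py <<'E'
import numpy as np,cv2
from scipy.spatial.transform import Rotation as R
from workcell import get_state,camera
def snap(name,f):
    s=get_state();c=camera(name);cv2.imwrite('pics/'+f+'.png',c['image'])
    if 'hand_eye' in c:
        T=np.eye(4);T[:3,:3]=R.from_rotvec(s['orientation']).as_matrix();T[:3,3]=s['ee_pos'];T=T@np.array(c['hand_eye'])
    else:
        T=np.eye(4);T[:3,3]=c['xyz'];o=np.array(c['orientation']);T[:3,:3]=R.from_rotvec(o).as_matrix() if o.shape==(3,) else o
    np.savez('pics/'+f+'.npz',T=T,K=c['K'],d=c['dist'],im=c['image'])
def load(f): return np.load('pics/'+f+'.npz')
def ray(z,uv):
    p=cv2.undistortPoints(np.array(uv,float).reshape(-1,1,2),z['K'],z['d'])[:,0]
    d=np.c_[p[:,0],-p[:,1],-np.ones(len(p))]@z['T'][:3,:3].T
    return z['T'][:3,3],d
def onz(f,uv,h):
    o,d=ray(load(f),uv);return o+d*((h-o[2])/d[:,2])[:,None]
def proj(f,P):
    z=load(f);q=(np.array(P,float).reshape(-1,3)-z['T'][:3,3])@z['T'][:3,:3];q=q*[1,-1,-1]
    return cv2.projectPoints(q,np.zeros(3),np.zeros(3),z['K'],z['d'])[0][:,0]
E
python3 - <<'E'
from h import *
snap('top','top0');snap('scene','sc0');snap('wrist','wr0')
print(get_state())
for f in('top0','sc0','wr0'):print(load(f)['T'].round(3),load(f)['K'])
E
```

```text
{'t': 0.15, 'joint_positions': array([ 1.12922911e+00,  2.59180995e-01,  1.53582774e+00, -6.72703470e-06,
        1.34803157e+00, -2.02833439e-01]), 'qd': array([ 7.10754124e-04, -7.26543734e-04, -4.23641228e-03,  1.84371363e-03,
       -1.13142466e-05,  8.02304063e-04]), 'joint_efforts': array([ 3.88322835e-03, -4.37635481e+01, -2.84235013e+01,  7.19567039e-02,
        3.79324879e-02, -9.72649536e-05]), 'ee_pos': array([0.1298761 , 0.5340184 , 0.22900736]), 'orientation': array([-3.74055980e-01, -3.11878837e+00,  2.15991508e-03]), 'contact_force': array([ 0.39345944, -0.42791312,  0.36264734]), 'ft_torque': array([ 0.04237721, -0.01309703,  0.01658004]), 'finger_gap': 0.9997863493878655}
[[ 0.021  0.998 -0.051  0.382]
 [-1.     0.021 -0.018 -0.004]
 [-0.017  0.051  0.999  1.145]
 [ 0.     0.     0.     1.   ]] [[382.25043003   0.         323.13637778]
 [  0.         382.25043003 197.63532335]
 [  0.           0.           1.        ]]
[[ 0.586 -0.578  0.568  1.254]
 [ 0.81   0.404 -0.425 -0.601]
 [ 0.016  0.709  0.705  1.085]
 [ 0.     0.     0.     1.   ]] [[505.57117286   0.         309.48591874]
 [  0.         505.57117286 193.89677484]
 [  0.           0.           1.        ]]
[[ 0.236 -0.939 -0.249  0.061]
 [ 0.972  0.228  0.061  0.552]
 [-0.001 -0.256  0.967  0.384]
 [ 0.     0.     0.     1.   ]] [[282.81688252   0.         316.0091321 ]
 [  0.         282.81688252 202.06783915]
 [  0.           0.           1.        ]]
```

View pics/top0.png

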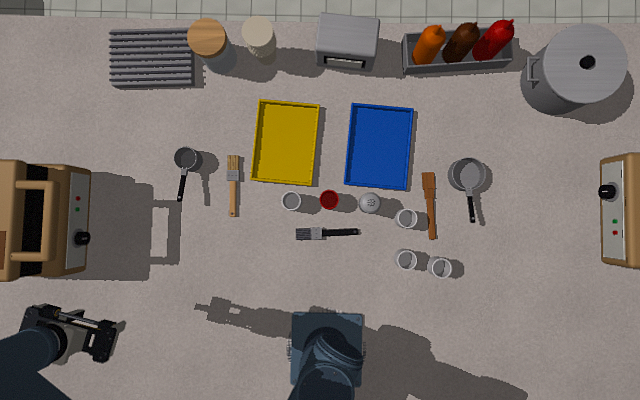

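View pics/sc0.png

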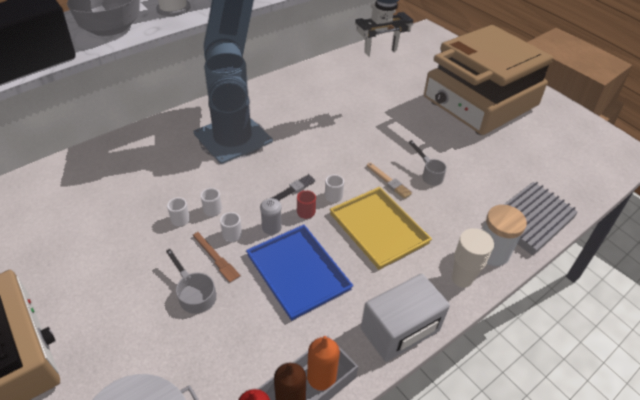

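The top view shows the oil pot (leftmost white pot) at about (291,200), the small pan at (186,158), the large pan at (468,176), the brush at (233,185) and the spatula at (430,205). The trays are at (286,143) yellow and (379,147) blue, and the dark brush and three other white pots are look-alikes.

Run:
```python
from h import *
im=load('top0')['im']
c=cv2.resize(im[90:280,170:500],None,fx=2.4,fy=2.4,interpolation=cv2.INTER_CUBIC);cv2.imwrite('pics/crop0.png',c)
hsv=cv2.cvtColor(im,cv2.COLOR_BGR2HSV)
def comps(n,lo,hi,box,h):
    m=cv2.inRange(hsv,np.array(lo),np.array(hi));M=np.zeros_like(m);x0,y0,x1,y1=box;M[y0:y1,x0:x1]=m[y0:y1,x0:x1]
    cs=max(cv2.findContours(M,0,2)[0],key=cv2.contourArea)
    r=cv2.minAreaRect(cs);print(n,cv2.contourArea(cs),r,'\n',onz('top0',np.vstack([r[0],cv2.boxPoints(r)]),h)[:,:2].round(4).tolist())
comps('yel',(20,120,90),(35,255,255),(240,90,330,195),.02)
comps('blue',(100,120,60),(125,255,255),(335,90,425,195),.02)
comps('spat',(5,90,60),(20,255,255),(415,165,450,245),.008)
comps('brush',(8,60,100),(30,255,255),(220,150,250,222),.01)
```

```text
yel 4937.0 ((284.3713073730469, 141.78712463378906), (62.189823150634766, 82.09056854248047), 5.710592269897461) 
 [[0.6035, 0.1345], [0.4889, 0.2353], [0.7341, 0.2181], [0.7187, 0.0329], [0.4742, 0.0517]]
blue 5007.0 ((378.2809143066406, 146.05056762695312), (62.76361846923828, 82.24688720703125), 5.440331935882568) 
 [[0.5958, -0.144], [0.4812, -0.0424], [0.7259, -0.0609], [0.7107, -0.2459], [0.4673, -0.2259]]
spat 489.5 ((428.42333984375, 205.51109313964844), (67.14142608642578, 12.093916893005371), 88.8982925415039) 
 [[0.4235, -0.2956], [0.5224, -0.2752], [0.5237, -0.3107], [0.3255, -0.3157], [0.324, -0.2805]]
brush 187.0 ((232.0, 198.5), (35.0, 6.0), 90.0) 
 [[0.4321, 0.2874], [0.4842, 0.2981], [0.4845, 0.2802], [0.3802, 0.2767], [0.3798, 0.2945]]
```

View pics/crop0.png

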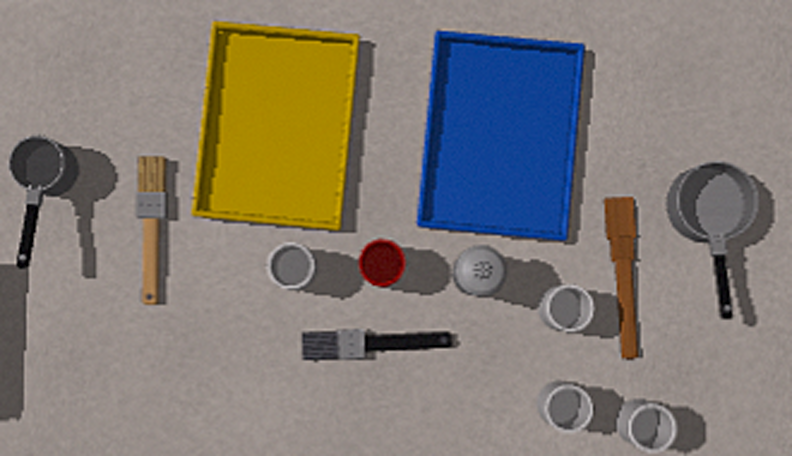

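Run:
```python
from h import *
g=lambda u,v,h:onz('top0',[(170+u/2.4,90+v/2.4)],h)[0,:2]
for n,c,e,hc,he,r in(('large',(712,203),(727,314),.044,.056,.084),('small',(38,164),(22,263),.054,.067,.07)):
    a=g(*c,hc);b=g(*e,he);d=b-a;L=np.linalg.norm(d);print(n,'bowl',a,'end',b,'len',L,'ang',np.degrees(np.arctan2(d[1],d[0])),'grip',a+d/L*r)
print('pot',g(292,266,.066),'red',g(382,263,.066),'shaker',g(481,270,.09))
b0,b1=g(150,300,.01),g(151,157,.01);print('brush',b0,b1)
```

```text
large bowl [ 0.51302708 -0.39409325] end [ 0.38125965 -0.40746388] len 0.13244405663812778 ang -174.20594656901176 grip [ 0.42945622 -0.40257331]
small bowl [0.54307516 0.41273512] end [0.4234006  0.42201181] len 0.12003356172400477 ang 175.56752392613438 grip [0.47328452 0.41814501]
pot [0.42647522 0.10374799] red [ 0.43220942 -0.00222521] shaker [ 0.42540893 -0.11603397]
brush [0.38299725 0.2842398 ] [0.56128261 0.28891759]
```

```bash
python3 -m pendant '30 -26 3 0.04; 60 -52 6 0.08; 90 -78 9 0.12; 120 -104 9 0.16; 150 -130 9 0.2; 180 -156 9 0.24; 210 -182 9 0.28; 240 -208 10 0.34' 60 60 && python3 -m pendant '12 -39 0 0; 24 -78 0 0; 36 -117 0 0; 48 -156 0 0; 60 -195 0 0; 72 -234 0 0; 84 -273 0 0; 94 -312 0 0' && python3 -m pendant '0 -40 0 0; -5 -80 0 0; -5 -120 0 0; -10 -160 0 0; -15 -200 0 0; -20 -240 0 0; -25 -280 0 0; -30 -320 0 0' && python3 -m pendant '-1 -24 -10 0; -2 -48 -20 0; -3 -72 -30 0; -4 -96 -40 0; -4 -96 -40 0; -4 -96 -40 0; -4 -96 -40 0; -4 -96 -40 0'
python3 -c "
from h import *
snap('wrist','wr1')"
```

```text
t: 0.82
ee_pos: [0.3709, 0.3248, 0.2394]
orientation: [0.162, -3.137, 0.0]
contact_force: [0.2, 0.6, 0.9]
finger_gap: 0.648
t: 1.48
ee_pos: [0.4643, 0.0124, 0.2396]
orientation: [-0.159, 3.137, 0.0]
contact_force: [0.8, 0.6, -0.7]
finger_gap: 0.646
t: 2.15
ee_pos: [0.4333, -0.3074, 0.2395]
orientation: [0.158, -3.138, -0.001]
contact_force: [1.3, -0.2, -0.6]
finger_gap: 0.648
t: 2.82
ee_pos: [0.4304, -0.4007, 0.2001]
orientation: [-0.16, 3.137, 0.0]
contact_force: [-0.4, 0.2, 0.0]
finger_gap: 0.642
```

View pics/wr1.png

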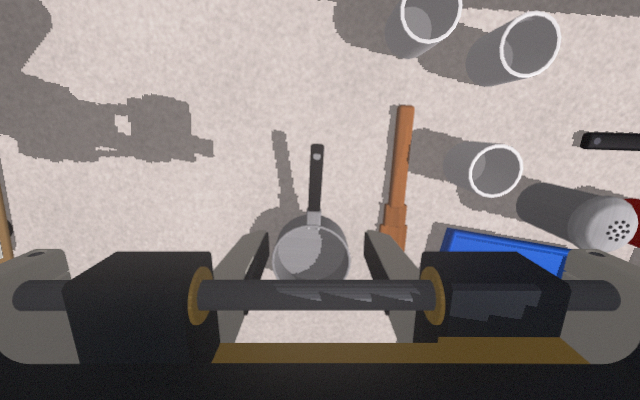

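Wrist view: the large pan's handle end is at (317,146), the handle root at (314,212), and the bowl lies between the fingers at about (311,253).

Run:
```python
from h import *
e=onz('wr1',[(316.5,146)],.058)[0];r=onz('wr1',[(314,210)],.040)[0]
d=(e-r)[:2];L=np.linalg.norm(d);d/=L
g=e[:2]-d*57
print(e,r,L,np.degrees(np.arctan2(d[1],d[0])),'grip',e[:2]-d*.057,'bowl',e[:2]-d*.141)
s=get_state();print(s['ee_pos'],R.from_rotvec(s['orientation']).as_matrix()[:,1])
```

```text
[ 0.37900422 -0.40392749  0.058     ] [ 0.45319164 -0.39911455  0.04      ] 0.07434337570558379 -176.2881213387051 grip [ 0.43588465 -0.40023735] bowl [ 0.51970843 -0.39479926]
[ 0.4304694  -0.40066518  0.20033167] [-1.02090914e-01  9.94774960e-01 -4.73322529e-04]
```

```bash
python3 -m pendant '1 0 -30 -0.01; 2 0 -60 -0.02; 2 0 -90 -0.02; 2 0 -120 -0.02; 2 0 -140 -0.02; 2 0 -155 -0.02; 2 0 -164 -0.02; 2 0 -164 -0.02' && python3 -m pendant '0 0 0 0; 0 0 0 0; 0 0 0 0; 0 0 0 0; 0 0 0 0; 0 0 0 0; 0 0 0 0; 0 0 0 0' 0 60 && python3 -m pendant '0 0 10 0; 0 0 20 0; 0 0 35 0; 0 0 50 0; 0 0 65 0; 0 0 80 0; 0 0 80 0; 0 0 80 0'
python3 -c "
from h import *
snap('wrist','wr2');snap('scene','sc2')
a=load('wr2')['im'];b=load('sc2')['im'][100:400,80:480];cv2.imwrite('pics/m2.png',np.vstack([cv2.resize(a,(480,300)),cv2.resize(b,(480,300))[:, :]]))"
```

```text
t: 3.53
ee_pos: [0.4317, -0.4, 0.0343]
orientation: [0.129, -3.137, -0.004]
contact_force: [-0.1, 0.8, 0.5]
finger_gap: 0.643
t: 4.2
ee_pos: [0.4321, -0.4018, 0.0358]
orientation: [-0.127, 3.139, -0.001]
contact_force: [-0.2, 0.6, 0.4]
finger_gap: 0.143
t: 4.87
ee_pos: [0.4325, -0.4022, 0.117]
orientation: [-0.128, 3.138, -0.004]
contact_force: [0.6, 0.7, -2.3]
finger_gap: 0.144
```

View pics/m2.png

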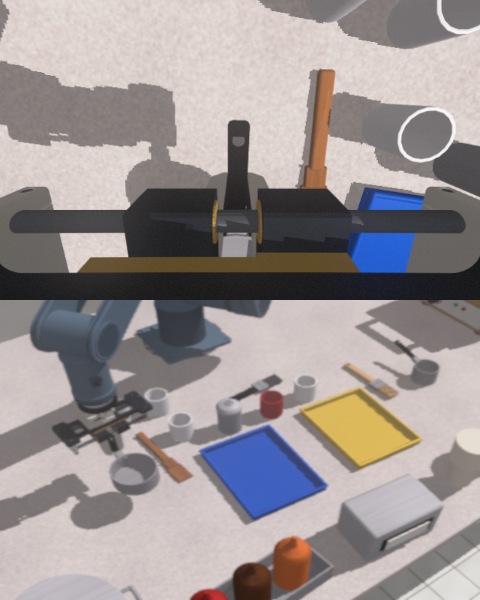

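```bash
python3 -m pendant '11 28 0 0.04; 22 57 0 0.08; 33 85 0 0.12; 44 114 0 0.16; 55 142 0 0.2; 66 171 0 0.24; 77 200 0 0.28; 85 227 0 0.3' && python3 -m pendant '0 0 -15 0; 0 0 -30 0; 0 0 -45 0; 0 0 -58 0; 0 0 -64 0; 0 0 -69 0; 0 0 -72 0; 0 0 -72 0'
python3 -c "
from h import *
snap('top','t3');cv2.imwrite('pics/t3c.png',cv2.resize(load('t3')['im'][80:240,300:500],None,fx=3,fy=3))"
```

```text
t: 5.63
ee_pos: [0.5169, -0.1725, 0.1144]
orientation: [0.598, -3.083, -0.003]
contact_force: [0.2, -0.3, -2.3]
finger_gap: 0.14
t: 6.3
ee_pos: [0.5169, -0.1746, 0.0432]
orientation: [0.595, -3.084, -0.001]
contact_force: [-0.9, 0.9, -1.0]
finger_gap: 0.139
```

View pics/t3c.png

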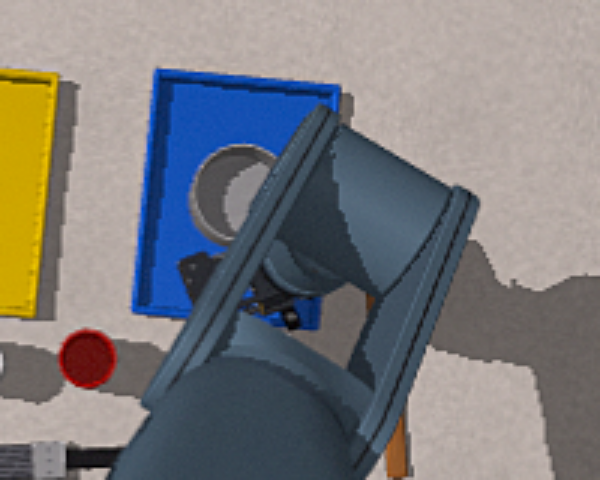

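The large pan's bowl sits in the middle of the blue tray at crop (240,195). Releasing it, then going to the small pan.

```bash
python3 -m pendant '0 0 -1 0; 0 0 -1 0; 0 0 -1 0; 0 0 -1 0; 0 0 -1 0; 0 0 -1 0; 0 0 -1 0; 0 0 -1 0' 40 && python3 -m pendant '0 0 10 0; 0 0 25 0; 0 0 50 0; 0 0 80 0; 0 0 110 0; 0 0 140 0; 0 0 160 0; 0 0 160 0' && python3 -m pendant '-3 40 0 -0.06; -6 80 0 -0.12; -9 120 0 -0.18; -12 160 0 -0.24; -15 200 0 -0.3; -18 240 0 -0.36; -21 280 0 -0.42; -24 320 0 -0.46' 60 && python3 -m pendant '-3 39 0 0; -6 78 0 0; -9 117 0 0; -12 156 0 0; -15 195 0 0; -18 234 0 0; -20 273 0 0; -20 273 0 0'
python3 -c "
from h import *
snap('wrist','wr4');snap('top','t4')
b=load('t4')['im'][80:240,300:500];a=load('wr4')['im'];cv2.imwrite('pics/m4.png',np.hstack([cv2.resize(a,(480,300)),cv2.resize(b,(320,256))][:1]+[np.vstack([cv2.resize(b,(320,256)),np.zeros((44,320,3),np.uint8)])]))"
```

```text
t: 7.02
ee_pos: [0.5171, -0.1746, 0.0427]
orientation: [-0.595, 3.085, -0.0]
contact_force: [-0.4, -0.5, -0.4]
finger_gap: 0.429
t: 7.68
ee_pos: [0.5194, -0.1759, 0.2086]
orientation: [-0.594, 3.077, -0.01]
contact_force: [-0.1, -0.9, 0.2]
finger_gap: 0.429
t: 8.35
ee_pos: [0.4921, 0.1472, 0.2025]
orientation: [-0.129, -3.138, 0.0]
contact_force: [0.8, -0.2, 0.1]
finger_gap: 0.649
t: 9.02
ee_pos: [0.4711, 0.4246, 0.2017]
orientation: [-0.116, -3.138, -0.004]
contact_force: [-0.2, -0.9, 0.2]
finger_gap: 0.645
```

View pics/m4.png

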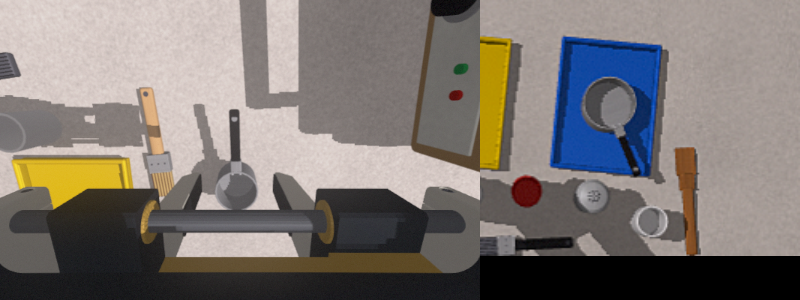

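The large pan rests in the blue tray, with its handle pointing towards the robot's right. The small pan's handle is centred under the gripper, with its end at wrist pixel (313,146). Next I take exact measurements of both.

Run:
```python
from h import *
im=load('wr4')['im'];g=im.max(2);m=(g<70).astype(np.uint8);M=np.zeros_like(m);M[130:235,295:335]=m[130:235,295:335]
c=max(cv2.findContours(M,0,1)[0],key=cv2.contourArea);p=c[:,0];print(p.min(0),p.max(0))
top=p[p[:,1]<p[:,1].min()+3].mean(0);top[1]=p[:,1].min();bot=p[p[:,1]>p[:,1].max()-3].mean(0);print(top,bot)
e=onz('wr4',[top],.069)[0,:2];r=onz('wr4',[bot],.050)[0,:2];d=e-r;L=np.linalg.norm(d);d/=L
print('small end',e,'root',r,L,np.degrees(np.arctan2(d[1],d[0])),'grip',e-.057*d,'bowl',e-.127*d)
s=get_state();y=R.from_rotvec(s['orientation']).as_matrix()[:,1];print(s['ee_pos'],np.degrees(np.arctan2(y[1],y[0])))
# large pan in top
f=1.6
P=lambda u,v,h:onz('top0',[(300+(u-480)/f,80+v/f)],h)[0,:2]
a=P(608.5,104,.05);b=P(636,176,.063);d=b-a;print('large bowl',a,b,np.linalg.norm(d),np.degrees(np.arctan2(d[1],d[0])))
b=cv2.resize(load('t4')['im'][110:195,340:420],None,fx=6,fy=6,interpolation=cv2.INTER_CUBIC);cv2.imwrite('pics/t4c.png',b)
```

```text
[307 157] [319 214]
[307. 157.] [314. 213.]
small end [0.4291321  0.42048196] root [0.49443219 0.42261605] 0.06533495180135777 -178.1281743427941 grip [0.48610169 0.4223438 ] bowl [0.55606433 0.42463026]
[0.47195651 0.4194334  0.20155989] 85.66765003939543
large bowl [ 0.59324043 -0.14607994] [ 0.46344692 -0.19461266] 0.13857047906402475 -159.4980976922549
```

View pics/t4c.png

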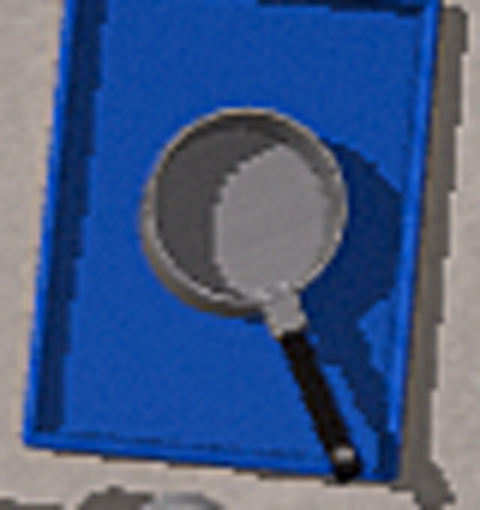

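Run:
```python
from h import *
a=onz('t4',[(381.6,144.3)],.05)[0,:2];b=onz('t4',[(397.5,188.6)],.063)[0,:2];d=b-a;print('large',a,b,np.linalg.norm(d),np.degrees(np.arctan2(d[1],d[0])))
snap('wrist','wr5');s=get_state();im=load('wr5')['im'];g=im.max(2)
for v in range(140,222,5):
    x=np.where(g[v,295:335]<75)[0]+295;print(v,x.min() if len(x) else 0,x.max() if len(x) else 0,end=' | ')
y=R.from_rotvec(s['orientation']).as_matrix()[:,1];print(s['ee_pos'],np.degrees(np.arctan2(y[1],y[0])))
for q,h in(((313,145),.069),((314,180),.059),((314.5,210),.05),((315,251),.054)):print(q,onz('wr5',[q],h)[0])
```

```text
large [ 0.59533236 -0.14974049] [ 0.46741167 -0.19456598] 0.1355471367000745 -160.68870968441766
140 0 0 | 145 314 322 | 150 312 323 | 155 312 323 | 160 312 323 | 165 313 323 | 170 313 323 | 175 313 323 | 180 313 324 | 185 313 324 | 190 313 324 | 195 314 324 | 200 314 324 | 205 314 324 | 210 314 324 | 215 0 0 | 220 0 0 | [0.47239602 0.41816293 0.20179711] 85.56247787531713
(313, 145) [0.41850264 0.42184489 0.069     ]
(314, 180) [0.45573911 0.41991504 0.059     ]
(314.5, 210) [0.49169547 0.41765555 0.05      ]
(315, 251) [0.54001521 0.41457057 0.054     ]
```

```bash
python3 -m pendant '1 1 -30 0; 2 2 -60 0; 3 3 -90 0; 3 3 -120 0; 3 3 -140 0; 3 3 -150 0; 3 3 -155 0; 3 3 -155 0' && python3 -m pendant '0 0 0 0; 0 0 0 0; 0 0 0 0; 0 0 0 0; 0 0 0 0; 0 0 0 0; 0 0 0 0; 0 0 0 0' 0 60 && python3 -m pendant '0 0 15 0; 0 0 35 0; 0 0 60 0; 0 0 90 0; 0 0 110 0; 0 0 130 0; 0 0 130 0; 0 0 130 0'
python3 - <<'E'
from h import *
snap('wrist','wr6');snap('scene','sc6');s=get_state();y=R.from_rotvec(s['orientation']).as_matrix()[:,1];print(s['ee_pos'],np.degrees(np.arctan2(y[1],y[0])))
a=load('wr6')['im'];b=load('sc6')['im'][60:260,300:500];cv2.imwrite('pics/m6.png',np.hstack([cv2.resize(a,(480,300)),cv2.resize(b,(300,300))]))
E
```

```text
t: 9.83
ee_pos: [0.4763, 0.4202, 0.0473]
orientation: [-0.126, -3.138, 0.001]
contact_force: [0.2, -1.8, 0.0]
finger_gap: 0.643
t: 10.5
ee_pos: [0.476, 0.4215, 0.0477]
orientation: [0.124, 3.139, 0.0]
contact_force: [0.3, -0.7, 1.2]
finger_gap: 0.139
t: 11.17
ee_pos: [0.4765, 0.4217, 0.1782]
orientation: [0.124, 3.137, 0.002]
contact_force: [-0.8, -0.3, -0.8]
finger_gap: 0.141
[0.47520924 0.42083875 0.17577652] 85.4815395313796
```

View pics/m6.png

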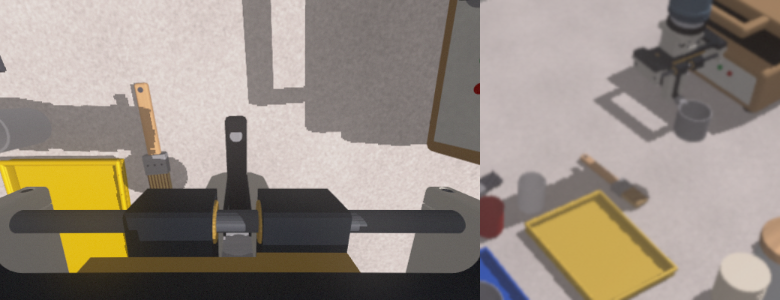

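The small pan is held level with its handle end at about (315,154). I use the end's position in the two held views to find where along the handles the jaws sit.

Run:
```python
from h import *
for f,tcp in(('wr2',(.4325,-.402,.1165)),('wr6',(.4755,.421,.1767))):
    im=load(f)['im'];g=im.max(2);v=[v for v in range(140,180) if (g[v,305:328]<85).sum()>8][0]
    T=load(f)['T'];e=onz(f,[(316,v)],tcp[2]+.008+.012+.0045)[0];print(f,v,e,np.linalg.norm((e-tcp)[:2]))
y=R.from_rotvec([.595,-3.084,-.001]).as_matrix()[:,1];a=np.degrees(np.arctan2(y[1],y[0]));print(a)
th=np.radians(a+90)
for r in(.08,.084,.088):print('large bowl via release',np.array([.517,-.1746])-r*np.array([np.cos(th),np.sin(th)]))
for z in(.044,.050,.056):print(onz('t4',[(381.6,144.3)],z)[0])
# rim-ring fit check: project a ring
```

```text
wr2 161 [ 0.37724774 -0.4052834   0.141     ] 0.05534973725074209
wr6 155 [0.41855405 0.42763183 0.2012    ] 0.05733081969325816
111.83994038378495
large bowl via release [ 0.59125814 -0.1448388 ]
large bowl via release [ 0.59497104 -0.14335074]
large bowl via release [ 0.59868395 -0.14186268]
[ 0.59650055 -0.15053789  0.044     ]
[ 0.59533236 -0.14974049  0.05      ]
[ 0.59416417 -0.1489431   0.056     ]
```

```bash
python3 -m pendant '10 -39 0 0; 20 -78 0 0; 30 -117 0 0; 40 -156 0 0; 50 -195 0 0; 60 -234 0 0; 70 -273 0 0; 80 -312 0 0' && python3 -m pendant '9 -18 0 0; 18 -36 0 0; 27 -54 0 0; 36 -72 0 0; 45 -89 0 0; 45 -89 0 0; 45 -89 0 0; 45 -89 0 0'
python3 - <<'E'
from h import *
snap('wrist','wr7');s=get_state();y=R.from_rotvec(s['orientation']).as_matrix()[:,1];print(s['ee_pos'],np.degrees(np.arctan2(y[1],y[0])))
E
```

```text
t: 11.93
ee_pos: [0.555, 0.1075, 0.1755]
orientation: [-0.123, -3.135, 0.0]
contact_force: [1.2, 0.6, -1.0]
finger_gap: 0.14
t: 12.6
ee_pos: [0.5999, 0.021, 0.1761]
orientation: [-0.124, -3.136, -0.001]
contact_force: [0.4, -0.1, -1.2]
finger_gap: 0.141
[0.60003797 0.02133756 0.17651672] 85.51356812802128
```

View pics/wr7.png

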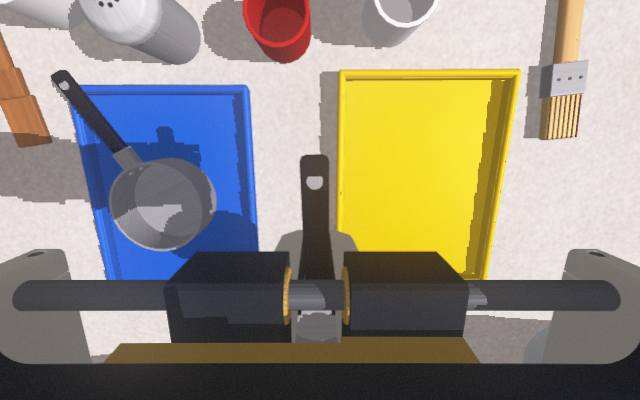

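The large pan's rim runs from (109,205) to (216,198), its handle end is at (60,75), and the small pan is still held.

Run:
```python
from h import *
p=onz('wr7',[(109,206),(216,198),(165,157),(162,250),(207,175),(125,239),(202,232)],.05)[:,:2]
A=np.c_[2*p,np.ones(len(p))];x=np.linalg.lstsq(A,(p**2).sum(1),rcond=None)[0];print(x[:2],np.sqrt(x[2]+x[0]**2+x[1]**2))
e=onz('wr7',[(59,72)],.065)[0,:2];d=e-x[:2];print(e,np.linalg.norm(d),np.degrees(np.arctan2(d[1],d[0])))
# yellow tray corners too
print(onz('wr7',[(341,71),(518,69)],.02))
```

```text
[ 0.59300637 -0.13635413] 0.05401694968755274
[ 0.4664398  -0.18954314] 0.13728862598266867 -157.2056475122178
[[0.47636656 0.05789306 0.02      ]
 [0.48881551 0.23640132 0.02      ]]
```

Run:
```python
from h import *
from scipy.optimize import least_squares
p=onz('wr7',[(109,206),(114,228),(125,240),(140,247),(162,250),(112,188)],.05)[:,:2]
r=least_squares(lambda c:np.hypot(*(p-c).T)-.048,[.595,-.145]);print(r.x,r.fun.round(4))
a=load('wr7')['im'][130:270,60:260].copy();a=cv2.resize(a,None,fx=3,fy=3,interpolation=cv2.INTER_CUBIC)
t=np.linspace(0,6.28,40)
q=proj('wr7',np.c_[r.x[0]+.048*np.cos(t),r.x[1]+.048*np.sin(t),np.full(40,.05)])
for u in q:cv2.circle(a,tuple(int(k) for k in (u-[60,130])*3),1,(0,0,255),-1)
cv2.imwrite('pics/c7.png',a)
```

```text
[ 0.5983099 -0.1439957] [-0.0013  0.0021  0.0018 -0.0007 -0.0026 -0.002 ]
```

View pics/c7.png

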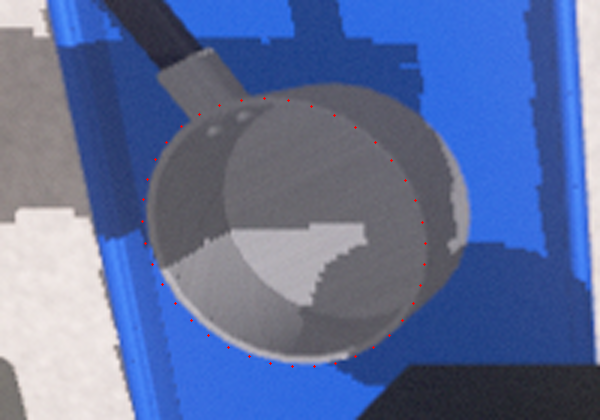

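The ring fits the rim, so the large bowl's centre is about (0.597, -0.143). I now nest the small pan.

```bash
python3 -m pendant '-10 -20 0 -0.05; -20 -40 0 -0.1; -30 -60 0 -0.15; -40 -80 0 -0.2; -50 -100 0 -0.25; -60 -120 0 -0.3; -67 -135 0 -0.35; -67 -135 0 -0.35' && python3 -m pendant '0 0 -12 0; 0 0 -26 0; 0 0 -40 0; 0 0 -54 0; 0 0 -54 0; 0 0 -54 0; 0 0 -54 0; 0 0 -54 0'
python3 - <<'E'
from h import *
snap('top','t8');snap('scene','s8');s=get_state();y=R.from_rotvec(s['orientation']).as_matrix()[:,1];print(s['ee_pos'],np.degrees(np.arctan2(y[1],y[0])))
a=load('t8')['im'][90:210,320:440];b=load('s8')['im'][200:330,220:360];cv2.imwrite('pics/m8.png',np.hstack([cv2.resize(a,(400,400)),cv2.resize(b,(400,400))]))
E
```

```text
t: 13.32
ee_pos: [0.5327, -0.1158, 0.1776]
orientation: [-0.673, -3.068, 0.001]
contact_force: [-0.2, 0.2, -1.3]
finger_gap: 0.141
t: 13.98
ee_pos: [0.5349, -0.1143, 0.1247]
orientation: [0.666, 3.068, -0.0]
contact_force: [-0.1, -0.5, -1.5]
finger_gap: 0.145
[ 0.53470663 -0.11456991  0.12463719] 65.45868915131022
```

View pics/m8.png

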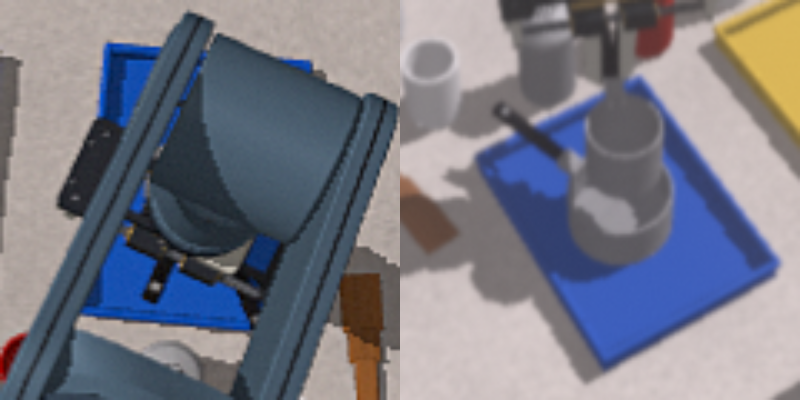

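The scene view shows the small pan straight above the large bowl. Lowering it.

```bash
python3 -m pendant '0 0 -8 0; 0 0 -17 0; 0 0 -26 0; 0 0 -36 0; 0 0 -45 0; 0 0 -53 0; 0 0 -58 0; 0 0 -62 0' && python3 -m pendant '0 0 -1 0; 0 0 -2 0; 0 0 -2 0; 0 0 -2 0; 0 0 -2 0; 0 0 -2 0; 0 0 -2 0; 0 0 -2 0'
```

```text
t: 14.75
ee_pos: [0.5337, -0.1145, 0.0605]
orientation: [-0.668, -3.068, -0.0]
contact_force: [-0.5, -0.1, -0.8]
finger_gap: 0.14
t: 15.42
ee_pos: [0.5343, -0.1147, 0.0598]
orientation: [0.668, 3.069, -0.0]
contact_force: [-0.2, 0.4, -0.5]
finger_gap: 0.145
```

```bash
python3 -m pendant '0 0 0 0; 0 0 0 0; 0 0 0 0; 0 0 0 0; 0 0 0 0; 0 0 0 0; 0 0 0 0; 0 0 0 0' 30 && python3 -m pendant '0 0 10 0; 0 0 25 0; 0 0 45 0; 0 0 70 0; 0 0 100 0; 0 0 130 0; 0 0 140 0; 0 0 140 0' && python3 -m pendant '-13 27 0 0.05; -26 54 0 0.1; -39 81 0 0.15; -52 108 0 0.2; -65 135 0 0.25; -78 162 0 0.3; -91 190 0 0.35; -106 220 0 0.39' 85 && python3 -m pendant '0 0 0 0; 0 0 0 0; 0 0 0 0; 0 0 0 0; 0 0 0 0; 0 0 0 0; 0 0 0 0; 0 0 0 0'
python3 - <<'E'
from h import *
snap('wrist','wr9');snap('top','t9')
a=load('wr9')['im'];b=load('t9')['im'][95:205,340:430];cv2.imwrite('pics/m9.png',np.hstack([cv2.resize(a,(480,300)),cv2.resize(b,(300,300))]))
E
```

```text
t: 16.08
ee_pos: [0.5341, -0.1146, 0.0596]
orientation: [-0.668, -3.07, -0.0]
contact_force: [-0.1, -0.6, 0.2]
finger_gap: 0.322
t: 16.75
ee_pos: [0.5359, -0.1153, 0.2033]
orientation: [0.667, 3.063, -0.002]
contact_force: [0.0, -0.8, 0.0]
finger_gap: 0.319
t: 17.42
ee_pos: [0.4264, 0.1063, 0.198]
orientation: [-0.058, -3.138, 0.0]
contact_force: [0.7, 0.9, -0.5]
finger_gap: 0.845
t: 18.08
ee_pos: [0.4283, 0.1049, 0.1996]
orientation: [-0.063, -3.141, 0.0]
contact_force: [0.1, -0.5, 0.4]
finger_gap: 0.914
```

View pics/m9.png

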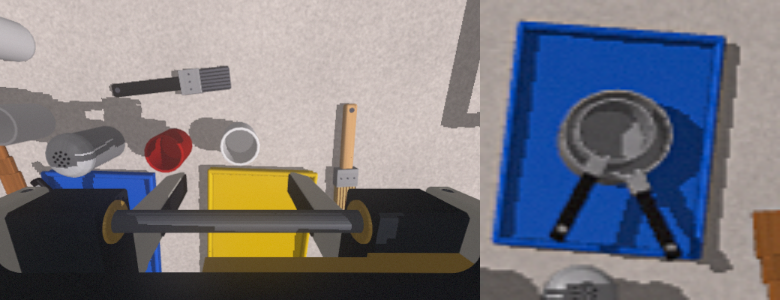

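The pans are nested with handles about 46° apart. The oil pot's rim is at m9 (240,145), which is wrist pixel (320,193), directly under the gripper.

Run:
```python
from h import *
im=load('wr9')['im'];g=im.min(2);m=(g>215).astype(np.uint8);M=np.zeros_like(m);M[160:225,285:355]=m[160:225,285:355]
c=max(cv2.findContours(M,0,1)[0],key=cv2.contourArea);(x,y),ax,an=cv2.fitEllipse(c);print(x,y,ax,onz('wr9',[(x,y)],.066))
s=get_state();print(s['ee_pos'])
# brush, spatula in wr9
print(onz('wr9',[(346*4/3,103*4/3),(345*4/3,168*4/3)],.012))
```

```text
320.0909729003906 194.96066284179688 (48.47693634033203, 50.486785888671875) [[0.42685478 0.11081504 0.066     ]]
[0.42819036 0.10510847 0.19963214]
[[0.37643336 0.2803633  0.012     ]
 [0.4849953  0.28869267 0.012     ]]
```

```bash
python3 -m pendant '0 2 -30 0; 0 4 -60 0; 0 4 -90 0; 0 4 -120 0; 0 4 -145 0; 0 4 -158 0; 0 4 -165 0; 0 4 -165 0' 90 && python3 -m pendant '0 0 0 0; 0 0 0 0; 0 0 0 0; 0 0 0 0; 0 0 0 0; 0 0 0 0; 0 0 0 0; 0 0 0 0' 40 25 && python3 -m pendant '0 0 10 0; 0 0 20 0; 0 0 35 0; 0 0 50 0; 0 0 65 0; 0 0 70 0; 0 0 70 0; 0 0 70 0'
```

```text
t: 18.85
ee_pos: [0.4272, 0.1093, 0.0335]
orientation: [-0.061, -3.138, 0.0]
contact_force: [-0.7, -0.4, -0.3]
finger_gap: 0.968
t: 19.52
ee_pos: [0.4285, 0.1094, 0.0352]
orientation: [0.061, 3.14, -0.0]
contact_force: [-1.5, -0.6, 6.4]
finger_gap: 0.608
t: 20.18
ee_pos: [0.4278, 0.1094, 0.1043]
orientation: [-0.061, -3.141, -0.0]
contact_force: [-0.3, -0.4, -2.0]
finger_gap: 0.604
```

```bash
python3 -m pendant '20 -2 0 0; 40 -4 0 -0.01; 60 -6 0 -0.02; 80 -8 0 -0.03; 100 -11 0 -0.03; 100 -11 -10 -0.03; 100 -11 -25 -0.03; 100 -11 -40 -0.03' && python3 -m pendant '0 0 -8 0; 0 0 -15 0; 0 0 -20 0; 0 0 -23 0; 0 0 -24 0; 0 0 -24 0; 0 0 -24 0; 0 0 -24 0' && python3 -m pendant '0 0 0 0; 0 0 0 0; 0 0 0 0; 0 0 0 0; 0 0 0 0; 0 0 0 0; 0 0 0 0; 0 0 0 0' 72 && python3 -m pendant '0 0 20 0; 0 0 45 0; 0 0 75 0; 0 0 105 0; 0 0 130 0; 0 0 150 0; -10 20 150 0; -20 40 150 0' && python3 -m pendant '-9 20 0 0; -18 40 0 0; -27 60 0 0; -36 80 0 0; -45 100 0 0; -54 120 0 0; -60 140 0 0; -60 140 0 0' 45
python3 - <<'E'
from h import *
snap('wrist','wr10');s=get_state();y=R.from_rotvec(s['orientation']).as_matrix()[:,1];print(s['ee_pos'],np.degrees(np.arctan2(y[1],y[0])))
E
```

```text
t: 20.85
ee_pos: [0.5272, 0.0984, 0.0627]
orientation: [-0.108, -3.138, -0.0]
contact_force: [-0.9, 1.1, -1.7]
finger_gap: 0.605
t: 21.52
ee_pos: [0.5283, 0.0985, 0.0413]
orientation: [0.108, 3.139, 0.0]
contact_force: [-2.8, -0.1, 4.1]
finger_gap: 0.603
t: 22.18
ee_pos: [0.5281, 0.0984, 0.0406]
orientation: [0.108, 3.14, -0.0]
contact_force: [0.7, -0.4, 0.4]
finger_gap: 0.775
t: 22.85
ee_pos: [0.5094, 0.1381, 0.1925]
orientation: [0.111, 3.136, 0.0]
contact_force: [-0.9, -0.3, -0.1]
finger_gap: 0.774
t: 23.52
ee_pos: [0.4466, 0.2812, 0.1907]
orientation: [-0.104, -3.139, -0.002]
contact_force: [-0.1, -0.6, -0.1]
finger_gap: 0.485
[0.4473259  0.27968657 0.19061279] 86.22563529293156
```

View pics/wr10.png

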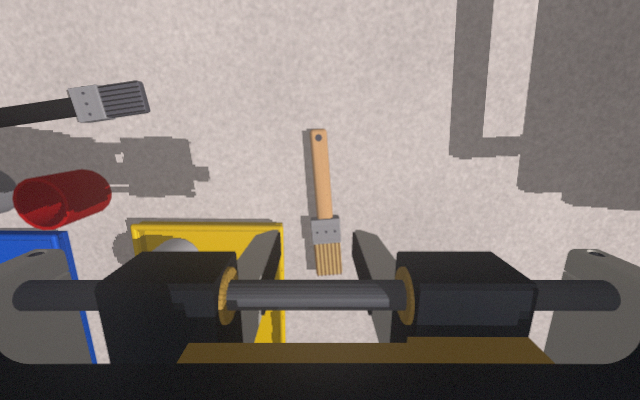

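The brush handle runs from (318,128) to its ferrule at (325,217), and the pot stands in the yellow tray.

Run:
```python
from h import *
e=onz('wr10',[(318.5,128)],.013)[0,:2];r=onz('wr10',[(325,217)],.015)[0,:2];d=r-e;L=np.linalg.norm(d);d/=L
print(e,r,L,np.degrees(np.arctan2(d[1],d[0])),'pt from end',e+.095*d,'from ferrule',r-.013*d)
```

```text
[0.37740865 0.29047097] [0.48343705 0.29174908] 0.10603610442499324 0.6906345285642236 pt from end [0.47240175 0.29161606] from ferrule [0.470438   0.29159239]
```

```bash
python3 -m pendant '6 3 -30 0.02; 12 6 -60 0.04; 18 9 -90 0.06; 24 10 -120 0.08; 24 10 -145 0.08; 24 10 -163 0.08; 24 10 -173 0.08; 24 10 -177 0.08' && python3 -m pendant '0 0 0 0; 0 0 0 0; 0 0 0 0; 0 0 0 0; 0 0 0 0; 0 0 0 0; 0 0 0 0; 0 0 0 0' 5 40 && python3 -m pendant '0 0 10 0; 0 0 25 0; 0 0 45 0; 0 0 65 0; 0 0 85 0; 0 0 100 0; 0 0 100 0; 0 0 100 0'
python3 - <<'E'
from h import *
snap('wrist','wr11');snap('scene','s11');snap('top','t11');s=get_state();y=R.from_rotvec(s['orientation']).as_matrix()[:,1];print(s['ee_pos'],np.degrees(np.arctan2(y[1],y[0])))
a=load('wr11')['im'];b=load('s11')['im'][100:270,300:470];c=load('t11')['im'][90:200,240:330]
cv2.imwrite('pics/m11.png',np.vstack([cv2.resize(a,(480,300)),np.hstack([cv2.resize(b,(245,245)),cv2.resize(c,(235,245))])]))
E
```

```text
t: 24.23
ee_pos: [0.4714, 0.2871, 0.0119]
orientation: [0.016, -3.139, 0.002]
contact_force: [0.6, 0.9, 0.9]
finger_gap: 0.484
t: 24.9
ee_pos: [0.4729, 0.2887, 0.0149]
orientation: [-0.018, 3.139, 0.001]
contact_force: [-0.8, -0.0, 6.5]
finger_gap: 0.213
t: 25.57
ee_pos: [0.4724, 0.2886, 0.1146]
orientation: [-0.018, 3.14, 0.001]
contact_force: [-0.4, 0.1, -0.6]
finger_gap: 0.205
[0.47108652 0.28806156 0.11242855] 90.64441192556598
```

View pics/m11.png

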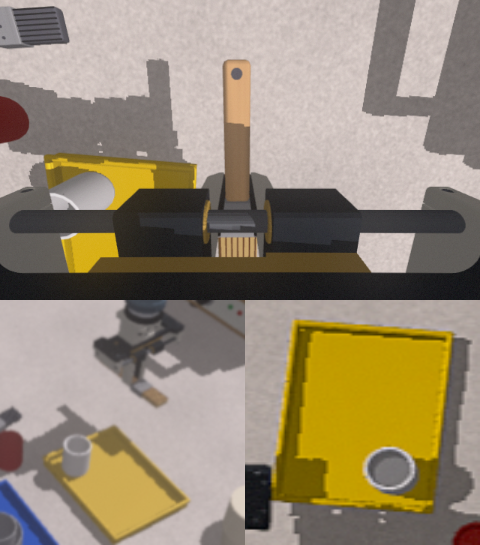

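The brush is held level and the pot stands inside the yellow tray. Placing the brush.

```bash
python3 -m pendant '25 -19 0 -0.02; 50 -38 0 -0.04; 75 -57 0 -0.06; 100 -76 0 -0.08; 125 -95 0 -0.08; 136 -104 0 -0.08; 136 -104 0 -0.08; 136 -104 -10 -0.08' && python3 -m pendant '0 0 -20 0; 0 0 -40 0; 0 0 -58 0; 0 0 -70 0; 0 0 -78 0; 0 0 -82 0; 0 0 -83 0; 0 0 -83 0' && python3 -m pendant '0 0 0 0; 0 0 0 0; 0 0 0 0; 0 0 0 0; 0 0 0 0; 0 0 0 0; 0 0 0 0; 0 0 0 0' 30 && python3 -m pendant '0 0 10 0; 0 0 25 0; 0 0 50 0; 0 0 80 0; 0 0 110 0; 0 0 140 0; 0 0 170 0; 0 0 170 0'
```

```text
t: 26.38
ee_pos: [0.6087, 0.1843, 0.1039]
orientation: [0.11, 3.139, 0.001]
contact_force: [-0.5, 0.9, -1.1]
finger_gap: 0.209
t: 27.05
ee_pos: [0.6078, 0.1851, 0.0212]
orientation: [0.107, 3.139, 0.0]
contact_force: [0.3, -0.2, 0.3]
finger_gap: 0.21
t: 27.72
ee_pos: [0.6081, 0.1844, 0.0206]
orientation: [0.108, 3.14, 0.0]
contact_force: [0.1, 0.2, 0.6]
finger_gap: 0.322
t: 28.38
ee_pos: [0.6115, 0.1849, 0.199]
orientation: [0.107, 3.127, 0.003]
contact_force: [1.0, 0.3, 0.8]
finger_gap: 0.322
```

```bash
python3 -m pendant '-10 -40 0 0.02; -20 -80 0 0.04; -30 -120 0 0.06; -40 -160 0 0.08; -50 -200 0 0.1; -60 -240 0 0.12; -70 -280 0 0.12; -80 -320 0 0.12' 45 && python3 -m pendant '-28 -30 0 0; -50 -60 0 0; -75 -90 0 0; -100 -120 0 0; -125 -150 0 0; -128 -160 0 0; -128 -160 0 0; -128 -160 0 0' && python3 -m pendant '0 0 0 0; 0 0 0 0; 0 0 0 0; 0 0 0 0; 0 0 0 0; 0 0 0 0; 0 0 0 0; 0 0 0 0'
python3 - <<'E'
from h import *
snap('wrist','wr12');s=get_state();y=R.from_rotvec(s['orientation']).as_matrix()[:,1];print(s['ee_pos'],np.degrees(np.arctan2(y[1],y[0])))
snap('top','t12')
im=load('wr12')['im'];hsv=cv2.cvtColor(im,cv2.COLOR_BGR2HSV);m=cv2.inRange(hsv,np.array((5,100,60)),np.array((18,255,255)));m[255:]=0
c=max(cv2.findContours(m,0,1)[0],key=cv2.contourArea);print(cv2.contourArea(c),cv2.boundingRect(c))
pp=c[:,0]
for v in range(pp[:,1].min(),pp[:,1].max(),10):
    x=np.where(m[v])[0];x=x[(x>pp[:,0].min()-1)&(x<pp[:,0].max()+1)]
    q=onz('wr12',[(x.min(),v),(x.max()+1,v)],.009);print(v,x.min(),x.max(),q[:,:2].mean(0).round(4),round(abs(q[1,1]-q[0,1])*1000,1))
E
```

```text
t: 29.05
ee_pos: [0.5272, -0.1373, 0.1912]
orientation: [-0.081, 3.14, -0.001]
contact_force: [1.2, 0.6, 0.6]
finger_gap: 0.486
t: 29.72
ee_pos: [0.4002, -0.2956, 0.1909]
orientation: [-0.077, 3.14, 0.001]
contact_force: [-0.1, 0.1, 0.1]
finger_gap: 0.486
t: 30.38
ee_pos: [0.4002, -0.2955, 0.1907]
orientation: [-0.081, 3.141, 0.0]
contact_force: [0.9, -0.4, 0.2]
finger_gap: 0.484
[ 0.40009798 -0.29554243  0.1906336 ] 92.93903703081682
2118.5 (301, 123, 27, 132)
123 306 316 [ 0.3255 -0.303 ] 12.6
133 304 318 [ 0.3366 -0.3024] 17.3
143 304 318 [ 0.348  -0.3019] 17.5
153 304 319 [ 0.3595 -0.3007] 18.8
163 304 318 [ 0.3713 -0.3008] 17.8
173 305 319 [ 0.3832 -0.299 ] 18.0
183 305 319 [ 0.3953 -0.2984] 18.1
193 305 320 [ 0.4077 -0.2972] 19.5
203 306 320 [ 0.4203 -0.2959] 18.5
213 306 320 [ 0.4332 -0.2953] 18.7
223 303 323 [ 0.4463 -0.2946] 26.4
233 304 324 [ 0.4597 -0.2927] 26.6
243 301 327 [ 0.4733 -0.292 ] 34.6
253 301 327 [ 0.4872 -0.2913] 34.9
```

```bash
python3 -m pendant '6 0 -30 0.01; 12 0 -60 0.02; 18 0 -90 0.02; 22 0 -120 0.02; 22 0 -145 0.02; 22 0 -163 0.02; 22 0 -173 0.02; 22 0 -178 0.02' 40 && python3 -m pendant '0 0 0 0; 0 0 0 0; 0 0 0 0; 0 0 0 0; 0 0 0 0; 0 0 0 0; 0 0 0 0; 0 0 0 0' 5 40 && python3 -m pendant '0 0 10 0; 0 0 25 0; 0 0 45 0; 0 0 65 0; 0 0 85 0; 0 0 105 0; 0 0 120 0; 0 0 120 0'
python3 - <<'E'
from h import *
snap('wrist','wr13');s=get_state();y=R.from_rotvec(s['orientation']).as_matrix()[:,1];print(s['ee_pos'],np.degrees(np.arctan2(y[1],y[0])))
im=load('wr13')['im'];hsv=cv2.cvtColor(im,cv2.COLOR_BGR2HSV);m=cv2.inRange(hsv,np.array((5,100,40)),np.array((18,255,255)));m[250:]=0
c=max(cv2.findContours(m,0,1)[0],key=cv2.contourArea);print(cv2.contourArea(c),cv2.boundingRect(c))
x,y,w,h=cv2.boundingRect(c);
for v in(y+3,y+h//2,y+h-3):
    k=np.where(m[v,x:x+w])[0]+x;print(v,k.min(),k.max(),onz('wr13',[(k.mean(),v)],s['ee_pos'][2])[0])
# brush in tray, top view
t=load('t12')['im'];hs=cv2.cvtColor(t,cv2.COLOR_BGR2HSV);b=cv2.resize(t[90:200,240:330],None,fx=5,fy=5,interpolation=cv2.INTER_CUBIC);cv2.imwrite('pics/t12c.png',b)
for v in range(100,190,6):print(v,t[v,255:318:3].tolist()[:0],[int(hs[v,u,0]) for u in range(252,322,3)],[int(hs[v,u,1]) for u in range(252,322,3)])
E
```

```text
t: 31.15
ee_pos: [0.4214, -0.295, 0.0112]
orientation: [0.111, -3.138, -0.003]
contact_force: [-1.5, 1.9, 22.2]
finger_gap: 0.433
t: 31.82
ee_pos: [0.4227, -0.2963, 0.0137]
orientation: [-0.112, 3.138, -0.003]
contact_force: [0.4, -1.1, 6.1]
finger_gap: 0.206
t: 32.48
ee_pos: [0.4234, -0.2969, 0.1363]
orientation: [-0.112, 3.136, -0.007]
contact_force: [0.4, -1.2, -1.3]
finger_gap: 0.21
[ 0.42278459 -0.29626458  0.13446468] 94.08428071763046
5543.5 (299, 73, 36, 177)
76 301 332 [ 0.32784119 -0.30216369  0.13446468]
161 302 332 [ 0.37110039 -0.29873805  0.13446468]
247 301 331 [ 0.42245942 -0.29557857  0.13446468]
100 [] [8, 8, 22, 24, 24, 24, 23, 24, 23, 15, 138, 145, 161, 0, 3, 177, 9, 10, 11, 9, 11, 9, 12, 8] [22, 23, 160, 255, 255, 255, 255, 255, 174, 48, 18, 16, 12, 12, 15, 16, 20, 22, 23, 23, 24, 24, 22, 22]
106 [] [9, 5, 23, 24, 24, 24, 24, 24, 24, 24, 24, 24, 24, 25, 23, 24, 25, 23, 23, 24, 24, 25, 24, 178] [26, 18, 255, 255, 255, 255, 255, 255, 255, 255, 255, 255, 255, 255, 255, 255, 255, 255, 255, 255, 255, 255, 255, 16]
112 [] [9, 171, 24, 24, 24, 19, 18, 17, 18, 24, 24, 24
[... 2067 characters left out ...]
, 255, 255, 68, 7, 2, 9, 6, 7, 10, 115, 255, 255, 16, 14, 22]
172 [] [24, 25, 24, 24, 24, 18, 23, 24, 24, 24, 24, 24, 15, 0, 165, 0, 171, 143, 24, 24, 24, 11, 17, 15] [255, 255, 255, 255, 250, 144, 255, 255, 255, 255, 255, 255, 25, 8, 9, 9, 9, 13, 255, 255, 255, 21, 24, 21]
178 [] [24, 24, 24, 24, 24, 24, 24, 24, 24, 24, 24, 24, 25, 24, 24, 24, 24, 24, 25, 24, 20, 12, 22, 4] [255, 255, 255, 255, 255, 255, 255, 255, 255, 255, 255, 255, 255, 255, 255, 255, 255, 255, 255, 255, 121, 27, 30, 19]
184 [] [13, 11, 9, 4, 12, 11, 7, 9, 5, 177, 171, 137, 138, 0, 21, 24, 24, 24, 24, 24, 19, 13, 11, 11] [20, 24, 23, 21, 22, 22, 24, 24, 17, 16, 11, 23, 29, 24, 115, 255, 255, 255, 255, 255, 47, 31, 27, 21]
```

```bash
python3 -m pendant '10 5 20 0; 25 30 35 -0.02; 40 65 35 -0.04; 55 100 35 -0.06; 70 138 35 -0.08; 85 175 35 -0.1; 100 212 35 -0.12; 115 250 35 -0.14' && python3 -m pendant '11 30 0 -0.02; 22 60 0 -0.04; 33 90 0 -0.07; 44 120 0 -0.07; 55 150 0 -0.07; 66 181 0 -0.07; 66 181 0 -0.07; 66 181 0 -0.07' && python3 -m pendant '0 0 -25 0; 0 0 -50 0; 0 0 -75 0; 0 0 -95 0; 0 0 -110 0; 0 0 -120 0; 0 0 -125 0; 0 0 -125 0'
python3 - <<'E'
from h import *
s=get_state();y=R.from_rotvec(s['orientation']).as_matrix()[:,1];print(s['ee_pos'],np.degrees(np.arctan2(y[1],y[0])))
E
```

```text
t: 33.2
ee_pos: [0.5365, -0.0436, 0.1662]
orientation: [-0.11, -3.137, -0.001]
contact_force: [0.3, -0.9, -0.3]
finger_gap: 0.207
t: 33.87
ee_pos: [0.6022, 0.137, 0.1657]
orientation: [-0.213, -3.131, 0.001]
contact_force: [-0.7, -0.6, -0.5]
finger_gap: 0.209
t: 34.53
ee_pos: [0.6021, 0.1345, 0.0414]
orientation: [-0.219, -3.131, 0.001]
contact_force: [0.0, -0.1, -0.6]
finger_gap: 0.206
[0.60205423 0.13446834 0.04136244] 81.99622374813735
```

```bash
python3 -m pendant '0 0 -7 0; 0 0 -13 0; 0 0 -18 0; 0 0 -20 0; 0 0 -21 0; 0 0 -21 0; 0 0 -21 0; 0 0 -21 0' && python3 -m pendant '0 0 0 0; 0 0 0 0; 0 0 0 0; 0 0 0 0; 0 0 0 0; 0 0 0 0; 0 0 0 0; 0 0 0 0' 28 && python3 -m pendant '0 0 10 0; 0 0 25 0; 0 0 50 0; 0 0 80 0; 0 0 110 0; 0 0 140 0; 0 0 170 0; 0 0 190 0' && python3 -m pendant '-20 35 0 0; -40 70 0 0; -60 105 0 0; -80 140 0 0; -100 175 0 0; -120 210 0 0; -140 245 0 0; -160 280 0 0' && python3 -m pendant '-20 20 0 0; -40 40 0 0; -60 60 0 0; -80 80 0 0; -100 100 0 0; -120 120 0 0; -120 120 0 0; -120 120 0 0'
python3 - <<'E'
from h import *
snap('top','t14');snap('scene','s14')
a=load('t14')['im'][90:280,225:500];b=load('s14')['im'][150:330,150:440]
cv2.imwrite('pics/m14.png',np.vstack([cv2.resize(a,(434,300),interpolation=cv2.INTER_CUBIC),cv2.resize(b,(434,270),interpolation=cv2.INTER_CUBIC)]))
E
```

```text
t: 35.2
ee_pos: [0.6033, 0.1355, 0.022]
orientation: [0.218, 3.133, 0.0]
contact_force: [0.2, 0.8, -0.6]
finger_gap: 0.212
t: 35.87
ee_pos: [0.6031, 0.1354, 0.0216]
orientation: [-0.218, -3.134, -0.0]
contact_force: [0.9, -0.3, 0.5]
finger_gap: 0.3
t: 36.53
ee_pos: [0.6039, 0.1355, 0.216]
orientation: [0.217, 3.13, 0.001]
contact_force: [1.5, 0.1, -0.5]
finger_gap: 0.303
t: 37.2
ee_pos: [0.4417, 0.4169, 0.2127]
orientation: [0.218, 3.133, 0.001]
contact_force: [0.9, 0.4, -0.3]
finger_gap: 0.304
t: 37.87
ee_pos: [0.3218, 0.5363, 0.2123]
orientation: [0.213, 3.134, 0.001]
contact_force: [0.8, -0.7, -0.1]
finger_gap: 0.301
```

View pics/m14.png

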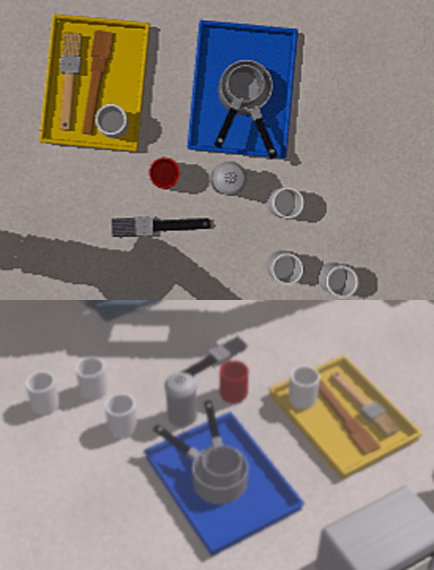

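Both kits are in place: the pans are nested and fanned, and the pot is upright with the brush and spatula flat beside it. The red pot and shaker look unmoved.

```bash
python3 -c "
from workcell import close_job
print(close_job())"
```

```text
the job is handed in; nothing more can be done
None
```

Both kits are made up and the job is handed in at about 38 s of the 138 s allowed.

- **Topping kit (blue tray):** I put the large saucepan in first. The small one then went down inside it until it sat on the base, with both handles towards the robot. I measured the handles at about 46° apart in the top picture.
- **Greasing kit (yellow tray):** The leftmost white pot stands upright. The pale-handled brush and the wooden spatula lie flat beside it, clear of each other and of the rim.
- **Left alone:** The last top and scene pictures show everything in place, with the gripper clear. By eye, the red pot, the shaker and the look-alikes are where they started.

**Checks that disagreed:**
- The top camera put the large bowl up to 7 mm in y from where the arm's own position put it. A close wrist-camera fit agreed with the arm, so I used that for nesting.
- On the way down to the spatula the fingertips lightly touched the counter. The force read 22 N at the end of that move, and nothing was disturbed.

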